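# Tighten the flange on the sine plate in cross order

### The arm

A 6-joint arm with a two-finger parallel gripper is mounted at the origin on the work surface. World frame = base frame: x ahead of the robot, y to its left, z up, the work surface at z = 0. Lengths are in m, angles in degrees, forces in N, time in s.
With the tool pointing down it reaches from about 0.35 to 0.875 m from the base axis. Payload 4.2 kg.
Tool frame: the origin (TCP) lies midway between the tips of the shut fingers; the grasp point (between the pads) lies 19 mm behind it; y points along the fingers, z is the direction in which the jaws open and shut, and the axes are right-handed (so a half turn about y gives the same grasp; the last joint's range is limited). The gripper opens to 87 mm and grips with 3 to 60 N. Pads are 19 mm wide; open, the fingers measure 117 mm over their backs; the gripper's body (75 mm by 190 mm) begins 51 mm behind the grasp point.
Start: joints at [-54.397, 22.042, 0.453, 0, -68.411, -14.817], TCP at [0.222, -0.584, 0.2] pointing down, gripper open.
Joint ranges: [-179.83, 179.83], [-69.29, 118.12], [-61.27, 80.66], [-181.25, 117.63], [-171.15, -9.14], [-177.46, 177.46]. Speed limits (degrees/s): [159.86, 159.86, 180, 180, 180, 180].

### API

Orientations are given as [roll, pitch, yaw] about the fixed x, y, z axes, in that order (R = Rz(yaw) Ry(pitch) Rx(roll)).
In Python, from workcell import env gives the robot as it stands. The module is installed in compiled form; this text tells all that it offers. Calls block until the motion is done:
- env.goto(position, orientation): joint-space move of the TCP to a pose.
- env.move_straight(position, rotation=None, rate=0.15, force_limit=None): straight line of the TCP; rotation=None keeps the orientation; rate is the mean speed in m/s. With force_limit (N) it stops when the force on the tool has changed by that much, and returns True; else False.
- env.set_joints(angles): joint-space move.
- env.gripper_to(opening, grasp_force=None): opening from 0.0 (shut) to 1.0 (fully open); grasp_force is the grip in N (None keeps the last); returns when the fingers have stopped.
- env.dwell(seconds).
- env.inverse_kinematics(position, orientation): joint angles nearest the present ones, or None.
- env.read_state(): the state.
- env.grab_frame(name): name is "scene" or "top" or "wrist"; returns a dict with "image" (400x640x3 uint8, blue, green, red), "fx", "fy", "cx", "cy" (pixels), "D" ([k1, k2, p1, p2, k3] as OpenCV has them; the pictures are not rectified), "position" and "orientation" of the camera in the world. Camera axes: x right, y up, looking along -z (the intrinsics and any distortion apply to the point x, -y, -z); pixel columns grow to the right and rows downward; lengths in m; the calibration is good to about 2 mm. A picture is of the moment at which its call begins. There is no depth.
A pose or a line that the arm cannot do raises env.Unreachable and nothing moves.
- env.close_job(): hands the job in, once; it reports no verdict.
Trained networks look in a picture, given as the dict that the camera call returned (one of the last four; its "shot" number tells which), for a name from the list of things; names that differ only in an ending like _2 or _b are one class to them, and where a whole thing is asked for, a point or a joint stands for the part that bears it (a point fixed in the world has none). Each returns a list of dicts, best first, with "score" (0 to 1); they miss things now and then, are a little off and sometimes report something else, mostly with a low value. They report only what shows in the picture. A call takes as long as a camera call. They do not tell look-alikes from the thing itself.
- env.search_frame(picture, thing): "xyz" ([x, y, z] in m, in world coordinates, good to about 4 mm: the middle of the surface that is visible of it).
- env.trace(picture, thing): "mask" (400x640 bool, what is visible of it).
The state is a dict: "clock": time; "joint_positions": joint angles; "qvel": joint speeds; "joint_torque": joint torques, N m; "position": TCP position; "tool_rot": TCP orientation; "force": force on the tool from outside, world axes, zero at the start; "wrist_torque": the same for the moment, N m; "opening": opening from 0.0 (shut) to 1.0 (fully open).
Only numpy, scipy, OpenCV 4.12 (cv2) and the standard library are available. Lean on these libraries where they do the work, as an engineer would, in place of code of your own. Each camera call takes 0.05 s, during which the arm holds its last target. There are 200 camera calls.

### The job

Take the T-handle wrench from its stand and tighten the four tab screws of the flange on the inclined plate, crosswise in two rounds: first bring one diagonal pair and then the other to the half-way marks only (about 35 degrees), then in a second round one diagonal pair and then the other fully home to their stops (about 70 degrees). Turn the screws with the wrench alone, keeping the hand off the fixture, and leave the other things on the desk where they are. At the end put the wrench back upright in its stand and let go.

Things in the scene. Friction and masses are not known exactly. Their poses are not given: they have to be found in the camera images.
- fixture: Fixed sine plate, base 200 x 170 mm; origin on the desk under its centre. Its grey 165 mm square top is inclined 25 deg, falling to fixture -x (about towards the robot), outward normal (-0.423, 0, 0.906), highest edge 115 mm up. On it a flange, 140 mm diameter, 12 mm thick, with four tab screws at the corners of a 68 mm square. Diagonal pairs: a with c, b with d.
- head_a (a point): Upper edge's centre of the steel tab of screw a (far, +y corner in fixture axes). The tab is an upright flat bar 24 mm long (x), 5 mm thick (y), standing 3 to 16 mm above the flange's face. z: the screw's axis, along the inclined face's outward normal. The frame turns with the screw. Nothing stands within 18 mm of the tab.
- screw_a (a joint): Angle of screw a, rad: at 0 (loose) its tab lies along the slope (fixture x); it grows as tightened, clockwise seen from above, to the stop at 1.2. Starts at 0 to 0.2, stays where left, turns against 0.12 N m of friction. Marks on the flange by the tab's ends: short at half-way (0.6), longer at the stop (1.2).
- head_b (a point): Upper edge's centre of the steel tab of screw b (far, -y corner in fixture axes). The tab is an upright flat bar 24 mm long (x), 5 mm thick (y), standing 3 to 16 mm above the flange's face. z: the screw's axis, along the inclined face's outward normal. The frame turns with the screw. Nothing stands within 18 mm of the tab.
- screw_b (a joint): Angle of screw b, rad: at 0 (loose) its tab lies along the slope (fixture x); it grows as tightened, clockwise seen from above, to the stop at 1.2. Starts at 0 to 0.2, stays where left, turns against 0.12 N m of friction. Marks on the flange by the tab's ends: short at half-way (0.6), longer at the stop (1.2).
- head_c (a point): Upper edge's centre of the steel tab of screw c (near, -y corner in fixture axes). The tab is an upright flat bar 24 mm long (x), 5 mm thick (y), standing 3 to 16 mm above the flange's face. z: the screw's axis, along the inclined face's outward normal. The frame turns with the screw. Nothing stands within 18 mm of the tab.
- screw_c (a joint): Angle of screw c, rad: at 0 (loose) its tab lies along the slope (fixture x); it grows as tightened, clockwise seen from above, to the stop at 1.2. Starts at 0 to 0.2, stays where left, turns against 0.12 N m of friction. Marks on the flange by the tab's ends: short at half-way (0.6), longer at the stop (1.2).
- head_d (a point): Upper edge's centre of the steel tab of screw d (near, +y corner in fixture axes). The tab is an upright flat bar 24 mm long (x), 5 mm thick (y), standing 3 to 16 mm above the flange's face. z: the screw's axis, along the inclined face's outward normal. The frame turns with the screw. Nothing stands within 18 mm of the tab.
- screw_d (a joint): Angle of screw d, rad: at 0 (loose) its tab lies along the slope (fixture x); it grows as tightened, clockwise seen from above, to the stop at 1.2. Starts at 0 to 0.2, stays where left, turns against 0.12 N m of friction. Marks on the flange by the tab's ends: short at half-way (0.6), longer at the stop (1.2).
- wrench_bar (a point): Centre of the wrench's black T-handle bar: 84 mm long (x), 16 mm thick (y), 24 mm tall (z, up the shaft), 108 mm above the wrench's lower end. The wrench starts upright in the stand; 160 g, 120 mm overall, steel shaft 12 mm thick.
- wrench: The wrench; origin at the centre of its lower end, between the prong tips; axes as the bar's. The end is a steel block 26 (x) x 21 (y) x 22 mm (z) with an open slot across it along x, parallel to the bar, 9 mm wide and 12 mm deep, which straddles a screw's tab, either way round.
- stand_floor (a point): Centre of the pocket's floor in the wrench stand, a fixed grey block 80 (x) x 70 (y) x 45 mm high. Pocket 31 (x) x 26 mm (y), 38 mm deep, floor 7 mm above the desk, mouth slightly chamfered. The wrench stands on this floor with its bar along the stand's x.
- vee_block: Loose steel vee block, 50 x 50 x 36 mm, 0.5 kg, a bystander; origin at the centre of its underside.
- ring_gauge: Loose steel ring gauge lying flat, 68 mm diameter, 20 mm high, a bystander; origin at the centre of its underside.
- setting_cylinder: Loose upright steel cylinder, 30 mm diameter, 60 mm high, a bystander; origin at the centre of its underside.
- block_case: Fixed wooden case of gauge blocks, 100 x 160 x 33 mm, a bystander; origin at the centre of its underside.
There are look-alikes about, which are no part of the job. Of the things that look like the part that bears stand_floor, the middle-sized one is meant. Leave any pink or white look-alike of the wrench alone.

How it is judged (in metres and radians):
On the way, in this order (a step that is already met when the one before it is completed fails the run):
1. one diagonal pair is at the half-way marks while the other pair is still loose (((value of joint screw_a between 0.38 and 0.88 rad and value of joint screw_c between 0.38 and 0.88 rad and value of joint each of screw_b, screw_d below 0.36 rad) or (value of joint screw_b between 0.38 and 0.88 rad and value of joint screw_d between 0.38 and 0.88 rad and value of joint each of screw_a, screw_c below 0.36 rad))), for 0.2 s.
2. all four screws are at the half-way marks, none further (value of joint screw_a between 0.38 and 0.88 rad and value of joint screw_b between 0.38 and 0.88 rad and value of joint screw_c between 0.38 and 0.88 rad and value of joint screw_d between 0.38 and 0.88 rad), for 0.2 s.
3. one diagonal pair is fully home while the other pair is still at half-way (((value of joint each of screw_a, screw_c above 1.12 rad and value of joint screw_b between 0.38 and 0.88 rad and value of joint screw_d between 0.38 and 0.88 rad) or (value of joint each of screw_b, screw_d above 1.12 rad and value of joint screw_a between 0.38 and 0.88 rad and value of joint screw_c between 0.38 and 0.88 rad))), for 0.2 s.
At the end, for the whole second after the job is handed in: All four screws are home (each turned beyond 1.12 rad of the 1.2 rad to its stop), and the wrench stands at rest in its stand, its lower end within 10 mm of the centre of the pocket's floor and leaning less than 0.2 rad. Loose means below 0.36 rad, half-way 0.38 to 0.88 rad (value of joint each of screw_a, screw_b, screw_c, screw_d above 1.12 rad and distance between wrench and stand_floor below 0.01 m and angle between wrench_bar's own z axis and vertical below 0.2 rad and linear speed of wrench below 0.02 m/s); the robot touches nothing.
It fails at once if the robot itself touches the fixture or its screws (over 1 N) (contact force between any of the fingers, the arm and fixture above 1 N).
It fails at once if a bystander is shifted more than 15 mm (distance of any of vee_block, ring_gauge, setting_cylinder from where it was at the start of the episode above 0.015 m).
It fails at once if a bystander or its case is pressed by the robot or wrench (over 5 N) (contact force between any of the fingers, the arm, wrench and block_case above 5 N).
It also fails if it takes over 72 s, if anything falls off the work surface, if the arm or the gripper's body presses on something with over 40 N, if the wrist force passes 120 N, or if a joint passes its speed limit or range.

## Working session

There is one attempt and no reset: what is moved stays moved. The work goes in short steps, each a Python script; the robot and the scene stay as the last script left them, time stands still between calls to the robot, and variables do not carry over. Pictures are saved under pics/ and viewed, about 8 in all and at most 12, crops included, and the job is handed in when it is done.

```bash
mkdir -p pics
python3 - <<'E'
from workcell import env
import cv2
for n in ("scene","top"):
    f=env.grab_frame(n); cv2.imwrite(f"pics/{n}0.png",f["image"]); print(n,f["position"],f["orientation"],f["fx"],f["D"])
    for t in ("fixture","head_a","wrench_bar","wrench","stand_floor","vee_block","ring_gauge","setting_cylinder","block_case"):
        try: print(t,[(round(d["score"],2),[round(float(v),3) for v in d["xyz"]]) for d in env.search_frame(f,t)][:6])
        except Exception as e: print(t,e)
print(env.read_state())
E
```

```text
scene [ 1.32243914 -0.30085501  0.84559932] [4.85075510e+01 4.59351934e-02 6.60296975e+01] 426.5655956937552 [-0.04196694  0.          0.          0.          0.        ]
fixture [(0.66, [0.647, 0.145, 0.064])]
head_a []
wrench_bar [(0.85, [0.483, -0.305, 0.119]), (0.76, [0.687, -0.187, 0.107]), (0.7, [0.566, -0.207, 0.129])]
wrench [(0.92, [0.687, -0.184, 0.109]), (0.73, [0.565, -0.203, 0.127]), (0.73, [0.48, -0.303, 0.116])]
stand_floor [(0.91, [0.445, -0.142, 0.059]), (0.82, [0.588, -0.211, 0.044]), (0.82, [0.6, -0.316, 0.035])]
vee_block [(0.59, [0.748, -0.007, 0.021])]
ring_gauge [(0.56, [0.418, 0.021, 0.021])]
setting_cylinder [(0.78, [0.551, -0.4, 0.042])]
block_case [(0.6, [0.519, 0.41, 0.033])]
top [0.39653552 0.02385808 1.17754523] [  8.87343018   0.49204699 -91.27918103] 411.74597080096163 [-0.0960142  0.         0.         0.         0.       ]
fixture [(0.83, [0.577, 0.164, 0.088])]
head_a []
wrench_bar [(0.84, [0.558, -0.202, 0.13]), (0.73, [0.471, -0.303, 0.117]), (0.47, [0.675, -0.185, 0.119])]
wrench [(0.93, [0.473, -0.3, 0.118]), (0.65, [0.559, -0.204, 0.13]), (0.64
[... 379 characters left out ...]
.62, [0.575, 0.163, 0.087])]
{'clock': 1.0, 'joint_positions': array([-5.43962815e+01,  2.20394596e+01,  4.52082284e-01, -4.18415198e-04,
       -6.84109741e+01, -1.48168926e+01]), 'qvel': array([ 0.07275559,  0.02047276,  0.07716742, -0.0708012 ,  0.00086691,
       -0.00848692]), 'joint_torque': array([ 3.60892807e-05, -3.90474951e+01,  1.87625635e+01,  4.22434866e+00,
        1.55411783e-02, -2.27989352e-05]), 'position': array([ 0.22182428, -0.58428212,  0.20046868]), 'tool_rot': array([-9.00014942e+01, -7.97710823e-04,  2.07866719e+01]), 'force': array([-1.27308054,  0.11640539, -0.15781529]), 'wrist_torque': array([-0.01576582,  0.04031347, -0.00707105]), 'opening': 0.9957259584888887}
```

View pics/scene0.png

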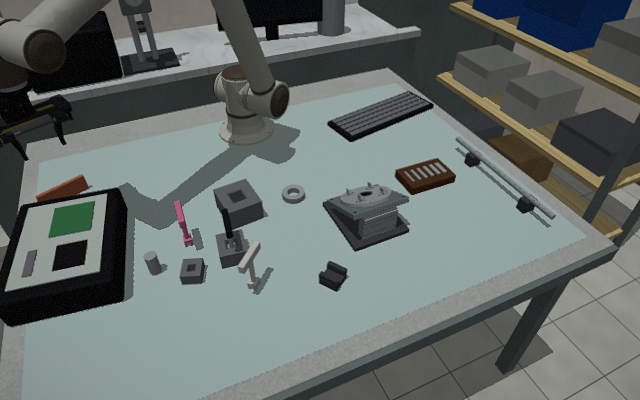

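View pics/top0.png

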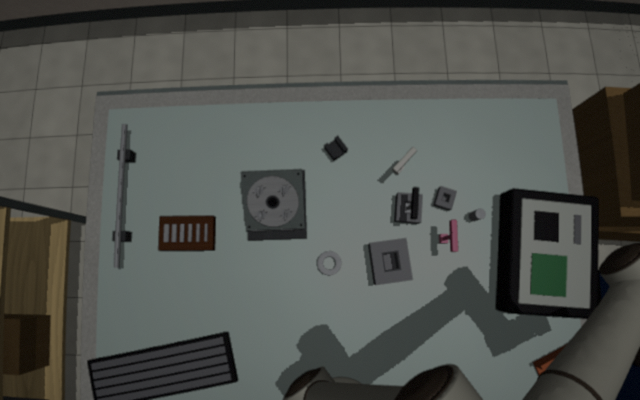

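```bash
cat > h.py <<'E'
from workcell import env
import numpy as np, cv2
from scipy.spatial.transform import Rotation as Ro
E=lambda a,s='xyz':Ro.from_euler(s,a,degrees=True)
def rot_fix(fyaw,theta): return E(fyaw,'z')*E(-25,'y')*E(-theta,'z')*E(-90,'x')
def rpy(R): return R.as_euler('xyz',degrees=True)
def rays(f,px):
    K=np.array([[f["fx"],0,f["cx"]],[0,f["fy"],f["cy"]],[0,0,1]])
    u=cv2.undistortPoints(np.array(px,float).reshape(-1,1,2),K,np.array(f["D"],float)).reshape(-1,2)
    d=np.c_[u[:,0],-u[:,1],-np.ones(len(u))]
    return np.array(f["position"]),E(f["orientation"]).apply(d)
def project(f,P):
    p=E(f["orientation"]).inv().apply(np.atleast_2d(P)-np.array(f["position"]))*[1,-1,-1]
    K=np.array([[f["fx"],0,f["cx"]],[0,f["fy"],f["cy"]],[0,0,1]])
    return cv2.projectPoints(p,np.zeros(3),np.zeros(3),K,np.array(f["D"],float))[0].reshape(-1,2)
def onplane(f,px,p0,n):
    o,d=rays(f,px); return o+d*(((np.array(p0)-o)@n)/(d@n))[:,None]
E
python3 - <<'E'
from h import *
import pickle
n=np.array([-.423,0,.906]); c=np.array([.577,.164,.09])
R=rot_fix(0,0)
print(env.inverse_kinematics(c+.2*n,rpy(R)))
print([None if (q:=env.inverse_kinematics(c+.1*n,rpy(rot_fix(0,t)))) is None else q.round(0) if hasattr(q,'round') else np.round(q) for t in (0,45,90,-180,-90)])
env.goto(c+.2*n,rpy(R)); print(env.read_state()["clock"])
f=env.grab_frame("wrist"); cv2.imwrite("pics/w1.png",f["image"]); pickle.dump(f,open("w1.pkl","wb"))
print(f["position"],f["orientation"],f["fx"],f["D"])
for t in ("head_a","screw_a","fixture"):
    print(t,[(round(d["score"],2),np.round(d["xyz"],4)) for d in env.search_frame(f,t)][:8])
for d in env.trace(f,"head_a"):
    ys,xs=np.nonzero(d["mask"]); print(d["score"],xs.mean(),ys.mean(),len(xs),cv2.minAreaRect(np.c_[xs,ys].astype(np.float32)))
print(env.read_state()["clock"])
E
```

```text
[  46.52323146   -3.65932731  -34.37573646   25.9336729   -44.5267259
 -152.82728871]
[array([  40.,    5.,  -42.,   35.,  -28., -160.]), array([ 40.,   5., -42.,  35., -28., 155.]), array([ 40.,   5., -42.,  35., -28., 110.]), array([ 40.,   5., -42.,  35., -28.,  20.]), array([ 40.,   5., -42.,  35., -28., -70.])]
3.7917
[0.35452134 0.16423033 0.41042591] [-3.92128459e+01 -8.75993204e-03  8.99304607e+01] 319.0921626452092 [-0.06359014  0.          0.          0.          0.        ]
head_a [(0.62, array([0.5438, 0.1377, 0.0812])), (0.55, array([0.604 , 0.2036, 0.1192])), (0.43, array([0.6029, 0.1364, 0.1128]))]
screw_a [(0.67, array([0.5442, 0.1338, 0.085 ])), (0.51, array([0.5411, 0.2017, 0.086 ]))]
fixture [(0.96, array([0.5548, 0.1706, 0.0757]))]
0.64 299.1268656716418 151.6417910447761 134 ((299.5, 152.0), (22.0, 7.0), 90.0)
0.58 355.93548387096774 207.76612903225808 124 ((355.5, 208.0), (20.0, 7.0), 90.0)
0.53 356.88429752066116 151.8099173553719 121 ((356.5, 152.0), (20.0, 7.0), 90.0)
0.39 300.82828282828285 208.11111111111111 99 ((301.0, 208.5), (19.0, 6.0), 90.0)
4.0417
```

View pics/w1.png

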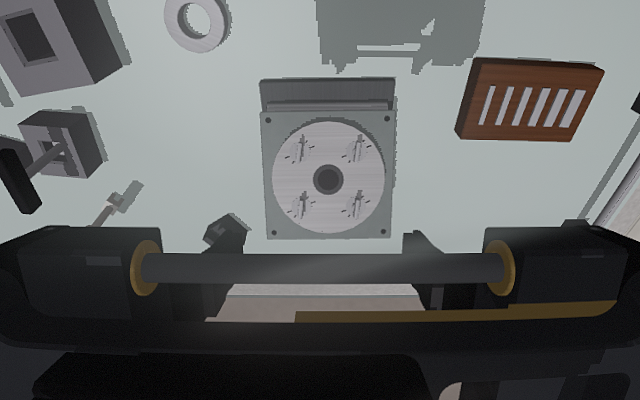

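Run:
```python
from h import *
import pickle
n=np.array([-.4226,0,.9063]); s=np.array([.9063,0,.4226]); c=np.array([.572,.17,.09])
R=rot_fix(0,0)
env.move_straight(c+.085*n+.066*s,rpy(R),rate=.25)
f=env.grab_frame("wrist"); pickle.dump(f,open("w2.pkl","wb")); M=env.trace(f,"head_a"); pickle.dump(M,open("m2.pkl","wb"))
print(f["position"],f["orientation"],env.read_state()["clock"])
for d in M:
    ys,xs=np.nonzero(d["mask"]); w,v=np.linalg.eigh(np.cov(xs,ys)); a=np.degrees(np.arctan2(v[0,1],v[1,1]))
    print(round(d["score"],2),xs.mean().round(1),ys.mean().round(1),len(xs),xs.min(),xs.max(),ys.min(),ys.max(),a)
print([(round(d["score"],2),np.round(d["xyz"],4)) for d in env.search_frame(f,"head_a")])
ys,xs=np.nonzero(np.any([d["mask"] for d in M[:4]],0)); x,y=int(xs.mean()),int(ys.mean())
x0,y0=max(x-80,0),max(y-75,0)
print(x0,y0); cv2.imwrite("pics/w2.png",cv2.resize(f["image"][y0:y0+150,x0:x0+160],None,fx=4,fy=4,interpolation=cv2.INTER_CUBIC))
```

```text
[0.45764691 0.17029533 0.33436108] [-3.92131296e+01  2.58197248e-03  8.99537128e+01] 4.8083
0.82 279.6 86.0 291 275 286 70 102 -3.997787447640423
0.76 364.4 171.6 267 358 370 157 187 -5.511689079230483
0.53 283.1 173.4 219 279 288 159 188 -4.775071569915483
0.52 365.3 86.4 288 359 371 70 102 -8.944175298293585
0.21 192.4 219.4 1899 162 221 193 246 -74.57019049011834
[(0.81, array([0.6027, 0.2031, 0.1191])), (0.75, array([0.5434, 0.14  , 0.0843])), (0.72, array([0.5429, 0.203 , 0.0864])), (0.56, array([0.6046, 0.1367, 0.1164]))]
244 50
```

View pics/w2.png

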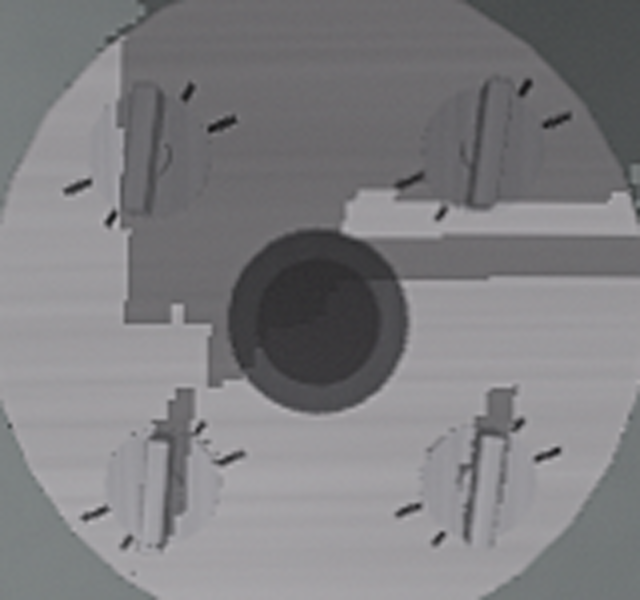

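```bash
cat > fit.py <<'E'
from h import *
import pickle
from scipy.optimize import least_squares
w2=pickle.load(open("w2.pkl","rb")); w1=pickle.load(open("w1.pkl","rb"))
crop=np.array([[488,490],[154,491],[141,148],[491,143]],float) # a b c d
px2=(crop+.5)/4-.5+[244,50]
px1=np.array([[356,207.8],[300.8,208.1],[299.1,151.6],[356.9,151.8]])
L=np.array([[34,34,0],[34,-34,0],[-34,-34,0],[-34,34,0]])/1000.
def heads(p,h=0): return p[:3]+(E(p[3],'z')*E(-25,'y')).apply(L+[0,0,h])
def res(p): return np.r_[(project(w2,heads(p))-px2).ravel()/.4,(project(w1,heads(p,-.003))-px1).ravel()/1.,(p[2]-.1055)/.002]
s=least_squares(res,[.56,.17,.1055,0]); p=s.x
if __name__=="__main__":
    print(p.round(4)); print((project(w2,heads(p))-px2).round(2)); print((project(w1,heads(p,-.003))-px1).round(2)); print(heads(p).round(4))
    s2=least_squares(lambda q:res(q)[:-1],p); print("free z",s2.x.round(4))
E
python3 fit.py
```

```text
[0.5727 0.1711 0.1014 0.7136]
[[-0.48 -0.02]
 [ 0.21  0.64]
 [ 0.05 -0.34]
 [ 0.26 -0.23]]
[[ 0.2  -0.02]
 [-0.4   0.27]
 [-0.37  0.6 ]
 [ 0.05 -0.28]]
[[0.603  0.2055 0.1157]
 [0.6039 0.1375 0.1157]
 [0.5423 0.1367 0.087 ]
 [0.5414 0.2047 0.087 ]]
free z [0.5729 0.1711 0.1008 0.7135]
```

Run:
```python
from h import *
import pickle
R=E([-90,0,0])
env.move_straight(np.array(env.read_state()["position"])+[-.04,0,.08],rate=.25)
# camera offset from TCP in tool frame measured at the fixture view; put the camera over the stand
w=pickle.load(open("w2.pkl","rb")); 
off=rot_fix(0,0).inv().apply(np.array(w["position"])-(np.array([.572,.17,.09])+.085*np.array([-.4226,0,.9063])+.066*np.array([.9063,0,.4226])))
print("cam in tool",off.round(4))
t=np.array([.558,-.19,0.0])-R.apply(off)*[1,1,0]; t[2]=.24
env.goto(t,rpy(R)); f=env.grab_frame("wrist"); pickle.dump(f,open("w3.pkl","wb"))
print(f["position"],f["orientation"],env.read_state()["clock"])
for nme in ("wrench_bar","stand_floor"):
  for d,e in zip(env.trace(f,nme),range(4)):
    ys,xs=np.nonzero(d["mask"]); print(nme,round(d["score"],2),xs.mean().round(1),ys.mean().round(1),len(xs),cv2.minAreaRect(np.c_[xs,ys].astype(np.float32)))
cv2.imwrite("pics/w3.png",f["image"])
```

```text
cam in tool [-0.0664 -0.1848  0.0003]
[ 0.55791184 -0.18914465  0.42450791] [-1.41835971e+01 -1.55546120e-02  9.00199846e+01] 6.8167
wrench_bar 0.86 306.2 126.6 1776 ((307.2831115722656, 126.69105529785156), (22.300933837890625, 93.21649169921875), 6.115503787994385)
wrench_bar 0.85 331.9 230.0 1530 ((326.7500305175781, 230.75003051757812), (38.890869140625, 63.639610290527344), 45.0)
wrench_bar 0.71 204.5 42.0 2474 ((211.43609619140625, 39.40256118774414), (80.8553466796875, 51.9984245300293), 87.70938873291016)
stand_floor 0.93 367.1 24.7 4903 ((368.5, 27.5), (55.0, 99.0), 90.0)
stand_floor 0.79 310.0 126.1 2919 ((308.4938659667969, 126.05487823486328), (63.056400299072266, 70.23445129394531), 6.340191841125488)
stand_floor 0.57 222.9 148.8 2212 ((222.88677978515625, 148.89620971679688), (46.97731018066406, 50.136600494384766), 15.945395469665527)
```

View pics/w3.png

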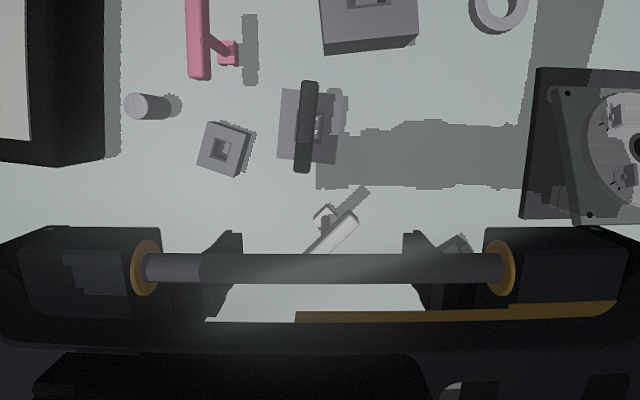

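Run:
```python
from h import *
import pickle
f=pickle.load(open("w3.pkl","rb")); z=np.array([0,0,1.])
b=onplane(f,[[307,126.7]],[0,0,.127],z)[0]; s=onplane(f,[[308.5,126]],[0,0,.038],z)[0]
ends=onplane(f,[[311.5,80],[302,173]],[0,0,.127],z); print("bar",b.round(4),"stand",s.round(4),ends.round(4),np.linalg.norm(ends[0]-ends[1]))
R=E(-6.1,'z')*E(-90,'x')
env.goto([b[0],b[1],.19],rpy(R)); env.move_straight([b[0],b[1],.096],rate=.12)
env.gripper_to(0.0,50); st=env.read_state(); print(st["opening"],st["position"],st["force"],st["clock"])
f=env.grab_frame("scene"); cv2.imwrite("pics/s4.png",f["image"][150:320,120:360].repeat(3,0).repeat(3,1))
```

```text
bar [ 0.5612 -0.2028  0.127 ] stand [ 0.5614 -0.2051  0.038 ] [[ 0.5207 -0.1985  0.127 ]
 [ 0.6037 -0.208   0.127 ]] 0.0835905413609147
0.1753973124213194 [ 0.56121307 -0.20291633  0.09599296] [0.08399396 0.49917358 1.03291743] 9.425
```

View pics/s4.png

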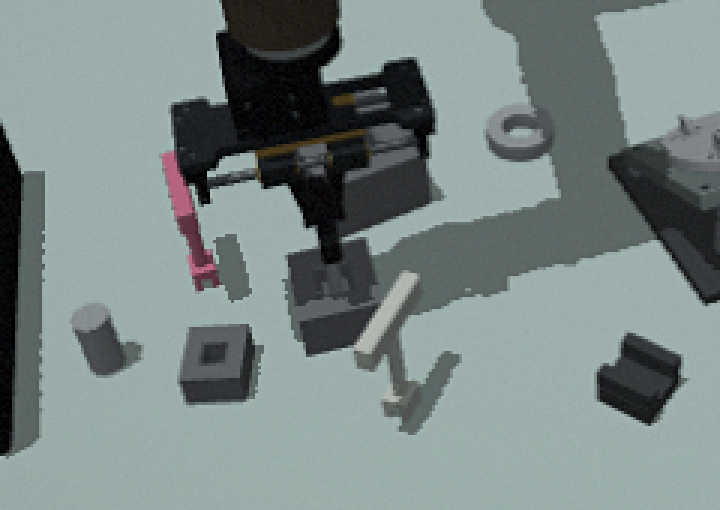

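```bash
cat >> h.py <<'E'
from fit_p import P
L=dict(a=(34,34,0),b=(34,-34,0),c=(-34,-34,0),d=(-34,34,0))
Rf=E(P[3],'z')*E(-25,'y')
N=Rf.apply([0,0,1])
def head(k,dx=0,dy=0): return np.array(P[:3])+Rf.apply(np.array(L[k])/1000+[dx,dy,0])
E
python3 - <<'E'
import re
src=open('h.py').read()
open('fit_p.py','w').write("P=[.5729,.1711,.1020,.71]\n")
E
python3 - <<'E'
from h import *
import pickle
env.move_straight([.5612,-.2028,.23],rate=.25)
T=head('a')+.125*N
env.goto(T,rpy(rot_fix(P[3],7.5))); env.dwell(.2)
f=env.grab_frame("wrist"); pickle.dump(f,open("w5.pkl","wb")); st=env.read_state(); print(st["clock"],st["force"],st["joint_positions"].round(),st["opening"])
g=project(f,[head(k) for k in 'abcd']); tip=T-.089*N; print("heads",g.round(1),"tip",project(f,[tip,tip+.022*N]).round(1))
x,y=g[0].astype(int); print(x,y); x0,y0=max(x-90,0),max(y-75,0)
c=cv2.resize(f["image"][y0:y0+150,x0:x0+180],None,fx=4,fy=4,interpolation=cv2.INTER_CUBIC)
for q in project(f,[head('a'),tip]): cv2.circle(c,tuple(int(v) for v in ((q-[x0,y0]+.5)*4-.5)),3,(0,0,255),-1)
cv2.imwrite("pics/w5.png",c); print(x0,y0)
E
```

```text
11.9167 [-0.25808974 -0.94116936 -2.55682206] [  44.    6.  -32.   29.  -37. -161.] 0.17388445239297762
heads [[322.4 191.1]
 [255.  199.9]
 [242.2 131.2]
 [312.9 121.2]] tip [[322.4 199.6]
 [322.4 205.9]]
322 191
232 116
```

View pics/w5.png

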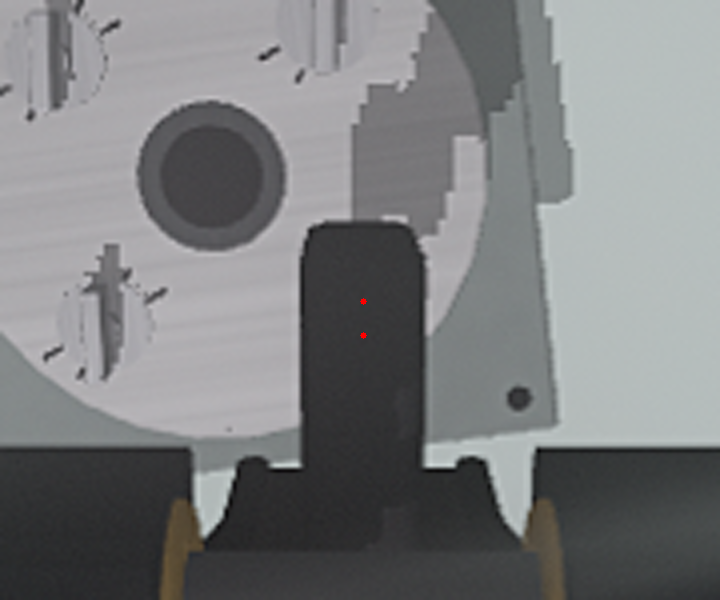

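```bash
cat >> h.py <<'E'
TH0=dict(a=7.5,b=4.5,c=4.,d=8.5)
def tau(): # wrist moment about screw axis
    return float(np.array(env.read_state()["wrist_torque"])@N)
def say(*a):
    st=env.read_state(); print(*a,"t=%.1f"%st["clock"],"F",np.round(st["force"],1),"M",np.round(st["wrist_torque"],2),flush=True)
def pose(k,h,th,dx=0,dy=0): return head(k,dx,dy)+h*N, rpy(rot_fix(P[3],th-180))
def insert(k,th,dx=0,dy=0,first=.095,deep=.077):
    p,r=pose(k,first,th,dx,dy); 
    hit=env.move_straight(pose(k,deep,th,dx,dy)[0],rate=.05,force_limit=10)
    h=(np.array(env.read_state()["position"])-head(k,dx,dy))@N
    say("insert",k,hit,"h=%.4f"%h); return h
def turn(dth):
    q=np.array(env.read_state()["joint_positions"]); q[5]-=dth; env.set_joints(q)
E
python3 - <<'E'
from h import *
R0=pose('a',.125,7.5); env.goto(*pose('a',.16,7.5)); print(env.read_state()["joint_positions"].round(1))
env.move_straight(pose('a',.1,7.5)[0],rate=.15); say("hover")
h=insert('a',7.5)
if h<.083:
    for d in (12,12,12):
        turn(d); st=env.read_state(); say("turn",d,st["joint_positions"][5].round(1), "slip pos",np.round((np.array(st["position"])-head('a'))@N,4))
E
```

```text
[ 45.8   2.8 -29.5  26.3 -42.6  20.2]
hover t=15.1 F [ 0.2 -0.2 -2.2] M [-0.08  1.26  0.  ]
insert a True h=0.0904 t=15.5 F [-4.4  1.4  5.7] M [0.25 1.64 0.16]
```

Run:
```python
from h import *
import pickle
env.move_straight(pose('a',.105,7.5)[0],rate=.15)
f=env.grab_frame("wrist"); pickle.dump(f,open("w6.pkl","wb"))
T=np.array(env.read_state()["position"]); tip=T-.089*N
g=project(f,[head(k) for k in 'abcd']); print(g.round(1), T)
M=env.trace(f,"head_a")
for d in M:
    ys,xs=np.nonzero(d["mask"]); print(round(d["score"],2),xs.mean().round(1),ys.mean().round(1),len(xs))
x0,y0=(g.min(0)-[25,25]).astype(int).clip(0); x1,y1=(g.max(0)+[25,25]).astype(int)
print(x0,y0,x1,y1)
c=cv2.resize(f["image"][y0:y1,x0:x1],None,fx=5,fy=5,interpolation=cv2.INTER_CUBIC)
for q in np.r_[g,project(f,[T+.019*N])]: cv2.circle(c,tuple(int(v) for v in ((q-[x0,y0]+.5)*5-.5)),2,(0,0,255),-1)
cv2.imwrite("pics/w6.png",c); print(c.shape)
```

```text
[[323.9 197.6]
 [396.4 188.3]
 [401.4 255.5]
 [332.8 264. ]] [0.5589879  0.20514259 0.2115534 ]
0.72 394.7 188.1 195
298 163 426 289
(630, 640, 3)
```

View pics/w6.png

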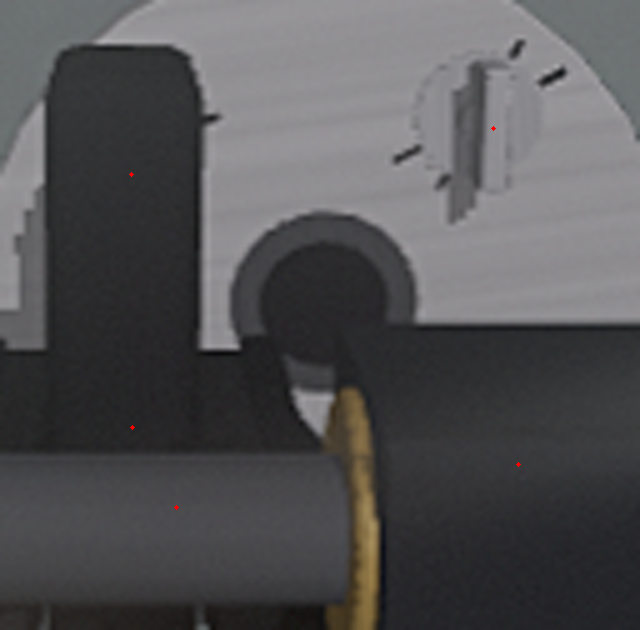

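Run:
```python
from h import *
th=7.5; k='a'
s_=Rf.apply([1,0,0]); y_=Rf.apply([0,1,0])
for dy in (-.0013,.0013,-.0026,.0026):
    env.move_straight(pose(k,.0945,th,0,dy)[0],rate=.1)
    a=env.read_state()
    hit=env.move_straight(pose(k,.083,th,0,dy)[0],rate=.04,force_limit=8)
    b=env.read_state(); h=(np.array(b["position"])-head(k))@N
    dF=np.array(b["force"])-a["force"]; dM=np.array(b["wrist_torque"])-a["wrist_torque"]
    say(dy,hit,"h=%.4f"%h,"dF s,y,n",np.round([dF@s_,dF@y_,dF@N],2),"dM",np.round([dM@s_,dM@y_,dM@N],3))
    if h<.086: break
```

```text
-0.0013 False h=0.0827 dF s,y,n [0.17 1.02 0.81] dM [ 0.063  0.006 -0.013] t=16.5 F [ 0.2  0.5 -1.4] M [-0.08  1.28 -0.01]
```

Run:
```python
from h import *
k='a'; th=7.5
s_=Rf.apply([1,0,0]); y_=Rf.apply([0,1,0])
hit=env.move_straight(pose(k,.0785,th,0,-.0013)[0],rate=.04,force_limit=10)
say(hit,"h %.4f"%((np.array(env.read_state()["position"])-head(k))@N))
for d in (9,9,9,9):
    turn(d); F=np.array(env.read_state()["force"]); M=np.array(env.read_state()["wrist_torque"]); say("turn",np.round([F@s_,F@y_,F@N],1),np.round([M@s_,M@y_,M@N],3))
```

```text
False h 0.0786 t=16.8 F [-0.7 -0.5 -1. ] M [-0.01  1.15  0.05]
turn [-1.  -1.5 -1.9] [-0.269  1.195  0.028] t=17.1 F [-0.1 -1.5 -2.1] M [-0.27  1.19 -0.09]
turn [-0.6 -0.8 -1. ] [-0.225  1.301  0.01 ] t=17.4 F [-0.1 -0.8 -1.2] M [-0.22  1.3  -0.09]
turn [-1.2 -1.1 -2.5] [-0.264  1.303  0.099] t=17.6 F [-0.  -1.1 -2.8] M [-0.3   1.3  -0.02]
turn [-1.3 -0.5 -0.8] [-0.227  1.356  0.073] t=17.9 F [-0.8 -0.5 -1.3] M [-0.25  1.35 -0.03]
```

```bash
cat >> h.py <<'E'
def off(th,l,ax=0): # lateral offset l along the tool's jaw direction, fixture axes
    t=np.radians(th); return np.array([l*np.sin(t)+ax*np.cos(t), l*np.cos(t)-ax*np.sin(t)])
def go_in(k,th,ls=(-.0012,-.0024,0,.0012,-.0036)):
    o=off(th,ls[0]); p,r=pose(k,.106,th,*o); env.move_straight(p,r,rate=.2)
    for l in ls:
        o=off(th,l); env.move_straight(pose(k,.0935,th,*o)[0],rate=.12)
        hit=env.move_straight(pose(k,.0785,th,*o)[0],rate=.05,force_limit=9)
        h=(np.array(env.read_state()["position"])-head(k))@N; say("in",k,th,"l=%.4f"%l,hit,"h=%.4f"%h)
        if h<.0835: return True
    return False
def out(back=6):
    turn(-back); p=np.array(env.read_state()["position"]); env.move_straight(p+.0285*N,rate=.15); say("out")
E
python3 - <<'E'
from h import *
out()
if go_in('c',4):
    turn(20); say("t"); turn(20); say("turned"); out()
    # check both angles from tab pictures
E
```

```text
out t=18.5 F [ 0.3 -0.3 -1.7] M [-0.06  1.37 -0.01]
in c 4 l=-0.0012 True h=0.0784 t=19.8 F [-4.4  0.8  5.6] M [-0.    1.47 -0.04]
t t=20.3 F [-0.8 -0.8  0.1] M [-0.53  1.36 -0.17]
turned t=20.7 F [-0.7 -1.4 -0.9] M [-0.54  1.54 -0.19]
out t=21.3 F [-0.9  0.3 -1.7] M [-0.03  1.27 -0.  ]
```

Run:
```python
from h import *
import pickle
o=off(4.5,-.0012); c0=head('c')*.75+head('b')*.25+.118*N+.02*Rf.apply([-1,0,0])
env.move_straight(head('c')+.118*N-.03*Rf.apply([1,0,0]),rpy(rot_fix(P[3],4-180)),rate=.25)
f=env.grab_frame("wrist"); pickle.dump(f,open("w7.pkl","wb"))
g=project(f,[head(k) for k in 'abcd']); print(g.round(1))
x0,y0=(g.min(0)-[30,30]).astype(int).clip(0); x1,y1=(g.max(0)+[30,20]).astype(int)
print(x0,y0)
c=cv2.resize(f["image"][y0:y1,x0:x1],None,fx=4,fy=4,interpolation=cv2.INTER_CUBIC)
cv2.imwrite("pics/w7.png",c); print(c.shape,env.read_state()["clock"])
```

```text
[[240.   93.9]
 [314.7  87.8]
 [320.2 162.8]
 [249.1 168.1]]
210 57
(524, 560, 3) 22.0583
```

View pics/w7.png

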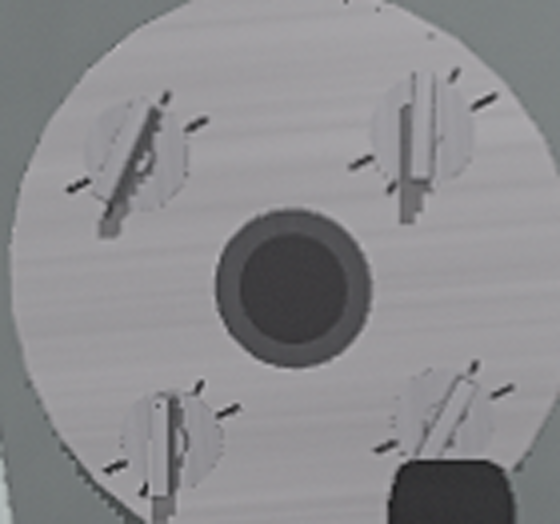

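```bash
cat >> h.py <<'E'
def home(k,th):  # tool at th, tab engaged; turn until the stop's torque is felt
    m0=tau()
    turn(80-th); th=80; m=tau(); print("80:",round(m,3))
    while th<100 and abs(m-m0)<.9:
        turn(3); th+=3; m=tau(); print(th,round(m,3),end=" ")
    say("home",k,th); return th
E
python3 - <<'E'
from h import *
if go_in('b',4.5):
    turn(42); say("turned b"); out(8)
    if go_in('d',7):
        turn(40); env.dwell(.3); say("turned d")
E
```

```text
in b 4.5 l=-0.0012 True h=0.0784 t=23.3 F [-4.   0.2  4.9] M [0.05 1.45 0.08]
turned b t=24.1 F [-3.4 -1.5  2.5] M [-0.18  1.63  0.03]
out t=24.6 F [-0.3 -0.3 -2. ] M [-0.08  1.35 -0.07]
in d 7 l=-0.0012 True h=0.0785 t=26.0 F [-3.4  0.2  6. ] M [-0.06  1.43  0.04]
turned d t=27.0 F [-3.7 -1.8  1.9] M [-0.47  1.8  -0.17]
```

Run:
```python
from h import *
import pickle
out(8)
env.move_straight(head('d')+.118*N-.042*Rf.apply([1,0,0]),rpy(rot_fix(P[3],7-180)),rate=.25)
f=env.grab_frame("wrist"); pickle.dump(f,open("w8.pkl","wb"))
g=project(f,[head(k) for k in 'abcd']); print(g.round(1))
x0,y0=(g.min(0)-[30,30]).astype(int).clip(0); x1,y1=(g.max(0)+[30,20]).astype(int)
c=cv2.resize(f["image"][y0:y1,x0:x1],None,fx=4,fy=4,interpolation=cv2.INTER_CUBIC)
cv2.imwrite("pics/w8.png",c); print(x0,y0,c.shape,env.read_state()["clock"])
```

```text
out t=27.6 F [ 0.4 -0.3 -2.3] M [-0.1   1.33 -0.02]
[[307.3  74.7]
 [383.   65.1]
 [389.1 141.5]
 [317.  150.4]]
277 35 (540, 568, 3) 28.3417
```

View pics/w8.png

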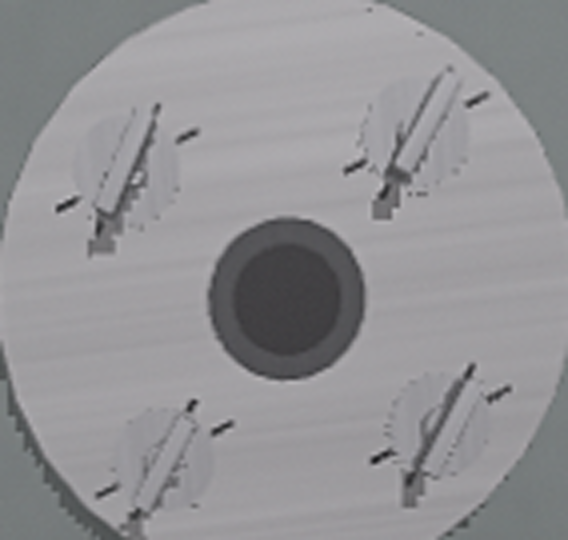

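Run:
```python
from h import *
if go_in('d',33):
    home('d',33)
```

```text
in d 33 l=-0.0012 True h=0.0785 t=29.6 F [-4.8 -0.4  4.4] M [-0.05  1.45  0.05]
80: 0.1
83 0.319 86 0.738 89 1.056 home d 89 t=31.1 F [-1.1  0.6 -0.8] M [-0.45  1.44  0.97]
```

Run:
```python
from h import *
out(15)
for k,th in (('b',33),('a',31),('c',34)):
    if not go_in(k,th): print("FAIL",k); break
    home(k,th); env.dwell(.2); out(15)
```

```text
out t=31.8 F [ 0.3  0.1 -1.8] M [-0.11  1.28  0.01]
in b 33 l=-0.0012 True h=0.0784 t=33.4 F [-4.1 -0.3  4.1] M [0.03 1.49 0.04]
80: 0.066
83 0.36 86 0.777 89 1.017 home b 89 t=35.0 F [-2.  -0.1  1.4] M [-0.35  1.58  0.97]
out t=35.9 F [-1.4  0.  -1.9] M [-0.01  1.28  0.03]
in a 31 l=-0.0012 True h=0.0785 t=37.4 F [-4.1  0.8  4.5] M [-0.05  1.5   0.02]
80: 0.061
83 0.402 86 0.738 89 1.102 home a 89 t=39.0 F [-2.3  1.1  1.3] M [-0.4   1.69  1.04]
out t=39.9 F [-0.5 -0.3 -2.8] M [ 0.04  1.3  -0.06]
in c 34 l=-0.0012 True h=0.0784 t=41.4 F [-3.4 -0.2  4.4] M [0.03 1.53 0.05]
80: 0.042
83 0.41 86 0.73 89 1.019 home c 89 t=42.9 F [-2.1 -1.3 -0.5] M [-0.51  1.49  0.9 ]
out t=43.8 F [-0.5  0.  -2.3] M [-0.05  1.27  0.06]
```

Run:
```python
from h import *
env.move_straight(head('d')+.125*N-.042*Rf.apply([1,0,0]),rpy(rot_fix(P[3],40-180)),rate=.25)
f=env.grab_frame("wrist")
g=project(f,[head(k) for k in 'abcd'])
x0,y0=(g.min(0)-[30,30]).astype(int).clip(0); x1,y1=(g.max(0)+[30,20]).astype(int)
cv2.imwrite("pics/w9.png",cv2.resize(f["image"][y0:y1,x0:x1],None,fx=3.5,fy=3.5,interpolation=cv2.INTER_CUBIC))
```

```text
(no output)
```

View pics/w9.png

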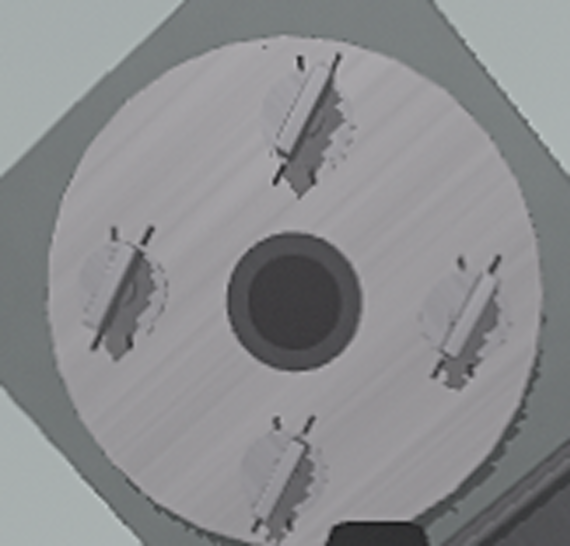

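All four tabs line up with the long marks. Returning the wrench.

Run:
```python
from h import *
p=np.array(env.read_state()["position"]); env.move_straight(p+[-.02,0,.06],rate=.25)
R=rpy(E(-6.1,'z')*E(-90,'x'))
env.goto([.5612,-.2028,.2],R); say("above"); print(env.read_state()["joint_positions"].round())
x,y=.5612,-.2030
hit=False
env.move_straight([x,y,.146],rate=.15)
hit=env.move_straight([x,y,.0965],rate=.06,force_limit=8)
say("down",hit,np.round(env.read_state()["position"],4))
```

```text
above t=46.6 F [ 0.4  0.1 -1.7] M [ 0.03 -0.03  0.02]
[ -4.  19.  -4.   0. -67. -92.]
down False [ 0.5614 -0.203   0.0967] t=48.0 F [-0.3  0.1 -1.6] M [-0.04 -0.01 -0.03]
```

Run:
```python
from h import *
hit=env.move_straight([.5612,-.2030,.091],rate=.03,force_limit=4); say(hit,np.round(env.read_state()["position"],4))
env.gripper_to(1.0); env.dwell(.3); p=np.array(env.read_state()["position"])
env.move_straight(p+[0,0,.1],rate=.15); 
R=E([-90,0,0]); env.goto([.491,-.19,.26],rpy(R)); env.dwell(.3); say("up")
f=env.grab_frame("wrist"); cv2.imwrite("pics/w10.png",f["image"])
for nme in ("wrench_bar","stand_floor"):
  for d in env.trace(f,nme)[:3]:
    ys,xs=np.nonzero(d["mask"]); r=cv2.minAreaRect(np.c_[xs,ys].astype(np.float32)); print(nme,round(d["score"],2),np.round(r[0],1),np.round(r[1],1),r[2],onplane(f,[r[0]],[0,0,.127 if nme[0]=='w' else .038],np.array([0,0,1.])).round(4))
```

```text
True [ 0.563  -0.2039  0.0958] t=48.3 F [ 0.3 -0.2  3. ] M [0.09 0.14 0.02]
up t=51.5 F [ 0.5 -0.1  0.3] M [-0.02  0.01 -0.04]
wrench_bar 0.88 [326.  298.5] [20.5 21.9] 45.0 [[ 0.6135 -0.1852  0.127 ]]
wrench_bar 0.79 [226.  171.1] [80.8 44.1] 86.18592071533203 [[ 0.471  -0.2859  0.127 ]]
wrench_bar 0.73 [309.4 253. ] [15.4 76.5] 5.710593223571777 [[ 0.559  -0.2031  0.127 ]]
stand_floor 0.68 [236.5 234.7] [40.2 30. ] 19.98310661315918 [[ 0.5703 -0.3051  0.038 ]]
```

View pics/w10.png

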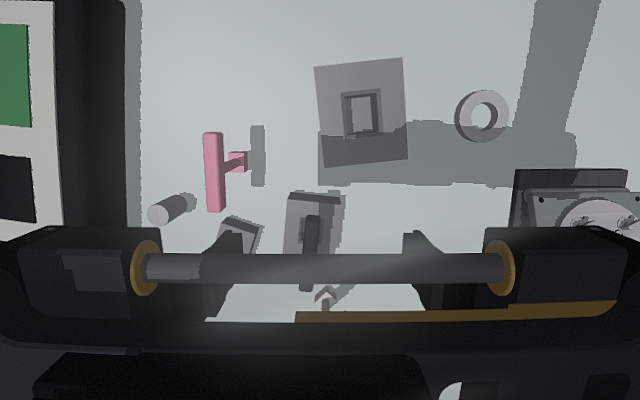

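```bash
python3 -c "
from workcell import env
env.close_job()"
```

```text
the job is handed in; nothing more can be done
```

I tightened the four screws crosswise in two rounds and put the wrench back in its stand. I handed the job in at about 52 s of the 72 s allowed; no verdict was reported.

- **First round (half-way):** I turned a and c, then b and d. The wrist picture after each pair showed the tabs near the short marks, at roughly 28–37 degrees. The first pair was there while b and d were still loose.
- **Second round (home):** I turned d and b, then a and c. The torque rose to about 1 N m at each stop. A picture afterwards showed all four tabs in line with the long marks.
- **Wrench:** It went into the pocket without resistance and touched the floor at 95.8 mm tool height, against the 96 mm at which I had gripped it. After letting go, its bar stood within about 2 mm of where it started, in the middle-sized stand. The gripper was clear of everything.
- **Disagreements:**
  - My first try on screw a landed on top of the tab, because my position was about 1.3 mm off sideways. Shifting by that amount fixed it, and all later fits went in first time.
  - My image fit put the tab tops at 101 mm at the flange's centre, against 105.5 mm from the drawing. I used 102 mm and let the force limit set the depth.
  - In the last picture the gripper's crossbar hid part of the wrench bar, so the final lean rests on that partial view and the floor contact.

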